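Tighten the nut at the bottom of a pump's deep bore with a long socket key

ROBOT

A 7-joint arm with a two-finger parallel gripper is mounted at the origin on a cart in front of the work surface, level with it; the furniture and walls round the work are solid. World frame = base frame: x ahead of the robot, y to its left, z up, the work surface at z = 0. Lengths are in m, angles in rad, forces in N, time in s.
With the tool pointing down it reaches from about 0.425 to 0.875 m from the base axis. Payload 8.4 kg.
Tool frame: the origin (TCP) lies midway between the tips of the shut fingers; the grasp point (between the pads) lies arm.grasp_offset behind it (arm.grasp_offset is the distance from the TCP to the grasp point, in m); z points along the fingers, y is the line along which they close (so a half turn about z gives the same grasp; the last joint's range is limited). The gripper opens to 85 mm and grips with 20 to 120 N. Pads are 22 mm wide; open, the fingers measure 114 mm over their backs; the gripper's body (76 mm by 85 mm) begins 54 mm behind the grasp point. The pads swing forward as they close: fully open they stand 13 mm farther back than shut.
Start: joints at [-1.413, 0.333, 0.04, 1.465, -0.013, 1.343, -0.059], TCP at [0.165, 0.629, 0.231] pointing down, gripper open.
Joint ranges: [-2.58, 2.58], [-0.38, 2.09], [-1.3, 1.39], [0.25, 2.4], [-1.5, 4.64], [0.08, 2.09], [-2.65, 2.65]. Speed limits (rad/s): [2.22, 2.22, 2.79, 2.79, 3.14, 3.14, 3.14].

INTERFACE

Orientations are given as [roll, pitch, yaw] about the fixed x, y, z axes, in that order (R = Rz(yaw) Ry(pitch) Rx(roll)).
In Python, from workcell import arm gives the robot as it stands.
- The arm moves only by the shell command python3 -m creep 'ROWS' [FORCE]. ROWS is JSON, a list that holds one entry, the list of rows, each a list of 7 numbers: the opening in per cent of the stroke, from 0 (shut) to 100 (fully open), then the shift along the tool's x, y, z in m, then the turn, a rotation vector about the tool's x, y, z in degrees. A call has 1 to 20 rows; each row is the pose to reach, as a shift and turn from the pose commanded when the call began, along the tool's axes at that moment; what a row does not reach only later rows make up. A row lasts 1/10 s, in which the tool goes at most 50 mm and 8.59 degrees, less where a joint would pass 70% of its speed; a pose out of reach is approached as far as the arm can. A call with a gripper value outside its range is refused whole. The fingers move at their own pace and stop on an object; FORCE is the grip in N (left out, the last holds). Time passes only in rows, so rows that repeat a pose let the fingers close. It gives the time, the measured TCP pose, the force, the opening and the grip force at its end, in the units of the state.
- arm.get_state(): the state, without advancing time (a new reading comes with each control period).
- arm.get_image(name): name is "scene" or "top" or "wrist"; returns a dict with "color" (400x640x3 uint8, red, green, blue), "depth" (400x640 float32, m along the optical axis (not along the pixel's ray), 0 where there is no reading), "fx", "fy", "cx", "cy" (pixels), "view" (4x4, takes a point from world to camera coordinates). Camera axes: x right, y up, looking along -z (the intrinsics and any distortion apply to the point x, -y, -z); pixel columns grow to the right and rows downward; lengths in m; the calibration is good to about 2 mm. A picture is of the moment at which its call begins.
- arm.close_job(): hands the job in; it is judged then, once.
The state is a dict: "clock": time; "joint_positions": joint angles; "qvel": joint speeds; "tau": joint torques, N m; "ee_pos": TCP position; "eef_rot": TCP orientation; "force": force on the tool from outside, world axes, zero at the start; "wrist_torque": the same for the moment, N m; "grip_width": opening from 0.0 (shut) to 1.0 (fully open); "grasp_force": force on a finger pad.
Only numpy, scipy, OpenCV 4.12 (cv2) and the standard library are available. Lean on these libraries where they do the work, as an engineer would, in place of code of your own. Each camera call takes 0.05 s, during which the arm holds its last target. There are 200 camera calls.

TASK

The brass nut at the bottom of the pump body's deep bore has worked loose: take the red T-handled socket key out of its holder, push it fully down over the nut and turn it clockwise (seen from above) until the nut comes to its stop. Then lift the key out, stand it back upright in its holder and let go, without shifting the cup, jar, timer, marker or tray that stand round about.

Things in the scene. Friction and masses are not known exactly. Their poses are not given: they have to be found in the camera images.
- socket_key: T-handled socket key, 0.3 kg, 180 mm tall: hexagonal steel socket (33 mm over flats inside, 47 mm over corners outside, cavity 26 mm deep), 16 mm round shaft, red bar across the top, 90 long, 18 wide, 22 mm high, with a hub 34 x 18 mm, 30 mm deep, below it. Origin: centre of the socket's open lower mouth; z up the shaft, x along the bar. Two corners of the hexagon lie on the x axis. Starts upright, any yaw.
- key_bar (a point): Centre of the key's red bar, 169 mm above the key's origin, axes as the key's. The place to grip it: from above, across the 18 mm width, where the flat-sided hub below is flush with it; a firm grip keeps the key from swinging about the pads.
- pump_body: Fixed pump: dark round flange 110 mm across, aluminium barrel 88 to 95 mm across with a blue rim, top at 93 mm; vertical bore 64 mm wide from the top to a floor at 12 mm. Origin: centre of the underside, on the bore's axis. Two brass hose barbs reach 72 mm from the axis, 68 mm up, 0.6 rad either side of x.
- nut_seat (a point): On the bore's axis, 2 mm over its floor: the key's origin lies here when the socket is fully down, its ceiling on the nut's dome. Turns with the brass nut: from the bore's floor a hexagon 30 mm over flats, 13 mm high (1.5 mm clearance a side, 12 degrees of play each way in the socket), a six-sided taper to 21 mm at 20 mm, a dome to 28 mm. Two corners of the nut lie on its x axis.
- nut_body (a joint): Angle of the brass nut in rad, growing clockwise seen from above. It starts 0.45 to 0.9 and its hard stop, fully tight, is at 1.6. It turns stiffly (0.25 N m of friction) and stays where it is left; it does not rise or sink as it turns.
- key_holder: Fixed holder of the key: round steel foot 96 mm across with an open grey cup, 72 mm across outside at the bottom and 82 mm at the rim, inside 63 mm at the bottom and 73 mm at the rim, rim at 50 mm, inner floor at 8 mm. Origin: centre of the underside.
- holder_floor (a point): Centre of the holder's inner floor, 8 mm above its underside: the key's origin is within a few mm of it when the key stands in the holder.
- green_cup: Clear sample cup with green contents, 51 mm across, 64 mm high, loose bystander. Origin: centre of the underside.
- white_jar: Cream plastic jar, 86 mm across, 155 mm high, loose bystander. Origin: centre of the underside.
- bench_timer: White bench timer, 32x68x62 mm, loose bystander. Origin: centre of the underside.
- marker_0: White marker with a purple cap, 134 mm long, lying, loose bystander. Origin: centre of the underside.
- waste_tray: White tray, 90x130x24 mm, loose bystander. Origin: centre of the underside.
There are look-alikes about, which are no part of the job. Of the things like the socket_key, leave any that is purple; of the rest the larger one is meant.

How it is judged:
On the way, in this order (a step that is already met when the one before it is completed fails the run):
1. the socket is fully down over the nut, the key upright (horizontal distance between socket_key and nut_seat below 0.006 m and z of socket_key in the frame of nut_seat below 0.006 m and angle between socket_key's own z axis and vertical below 0.12 rad), for 0.2 s.
2. the nut is turned to its stop with the key on it (value of joint nut_body above 1.48 rad and horizontal distance between socket_key and nut_seat below 0.008 m and z of socket_key in the frame of nut_seat below 0.01 m), for 0.1 s.
At the end, for the whole second after the job is handed in: The nut is at its stop (at least 1.48 of 1.6 rad) and the key stands upright (within 0.12 rad) on the floor of its holder (within 6 mm in height and 12 mm sideways), at rest and released (value of joint nut_body above 1.48 rad and horizontal distance between socket_key and holder_floor below 0.012 m and z of socket_key in the frame of holder_floor below 0.006 m and angle between socket_key's own z axis and vertical below 0.12 rad and linear speed of socket_key below 0.02 m/s); the robot touches nothing.
It fails at once if a bystander (cup, jar, timer, marker, tray) is shifted by more than 30 mm (distance of any of green_cup, white_jar, bench_timer, marker_0, waste_tray from where it was at the start of the episode above 0.03 m).
It also fails if it takes over 61 s, if anything falls off the work surface, if the arm or the gripper's body presses on something with over 40 N, if the wrist force passes 120 N, or if a joint passes its speed limit or range.

## Working session

There is one attempt and no reset: what is moved stays moved. The work goes in short steps, Python scripts to look and compute and a shell command to move; the robot and the scene stay as the last step left them, time stands still between calls to the robot, and variables do not carry over. Pictures are saved under pics/ and viewed, at most 10 in all, crops included, and the job is handed in when it is done.

```bash
mkdir -p pics; ls
cat > h.py <<'E'
import numpy as np, cv2, pickle
from workcell import arm
def grab(name,tag):
    d=arm.get_image(name); pickle.dump(d,open(f'pics/{tag}.pkl','wb')); return d
def load(tag): return pickle.load(open(f'pics/{tag}.pkl','rb'))
def cloud(d):
    z=d['depth'].astype(float); h,w=z.shape; u,v=np.meshgrid(np.arange(w),np.arange(h))
    p=np.stack([(u-d['cx'])/d['fx']*z,-(v-d['cy'])/d['fy']*z,-z,np.ones_like(z)],-1)
    P=p@np.linalg.inv(d['view']).T; P=P[...,:3]; P[z<=0]=np.nan; return P
def save(img,f): cv2.imwrite(f,cv2.cvtColor(img,cv2.COLOR_RGB2BGR))
E
python3 - <<'E'
from h import *
a=grab('top','top0');b=grab('scene','scene0')
print({k:(v if not hasattr(v,'shape') or k=='view' else v.shape) for k,v in a.items()})
save(a['color'],'pics/top0.png');save(b['color'],'pics/scene0.png')
print(arm.get_state(),arm.grasp_offset)
E
```

```text
pics
{'color': (400, 640, 3), 'depth': (400, 640), 'fx': 392.6095353777697, 'fy': 392.6095353777697, 'cx': 312.0960501531973, 'cy': 202.67121020921937, 'view': array([[-0.00934293, -0.99986918, -0.01320322,  0.02351903],
       [ 0.98214467, -0.01165675,  0.1877657 , -0.54486906],
       [-0.18789505, -0.01121319,  0.9821251 , -1.10049044],
       [ 0.        ,  0.        ,  0.        ,  1.        ]])}
{'clock': 0.1, 'joint_positions': array([-1.41321301,  0.33383286,  0.03988357,  1.4661407 , -0.01339194,
        1.34333184, -0.05850194]), 'qvel': array([ 0.00083538, -0.00279861, -0.00039392, -0.00312998, -0.00120009,
       -0.00169911, -0.00277544]), 'tau': array([ 4.98952781e-03, -6.60028410e+01,  1.37056768e+00, -4.06479657e+01,
        1.69223762e-02,  8.89235060e-03,  9.97676830e-05]), 'ee_pos': array([0.16501074, 0.62828855, 0.23053576]), 'eef_rot': array([-3.14014982e+00,  1.07389614e-04,  2.88478455e+00]), 'force': array([ 0.06102696, -0.48029638, -0.78985787]), 'wrist_torque': array([-0.01145046, -0.0159393 , -0.00654183]), 'grasp_force': 0.0, 'grip_width': 0.998325892320428} 0.0187
```

View pics/top0.png

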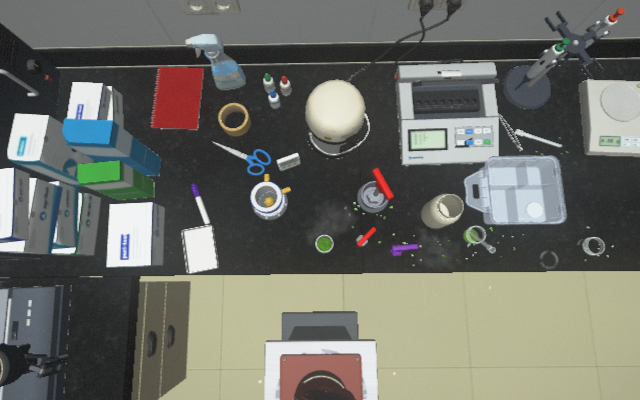

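View pics/scene0.png

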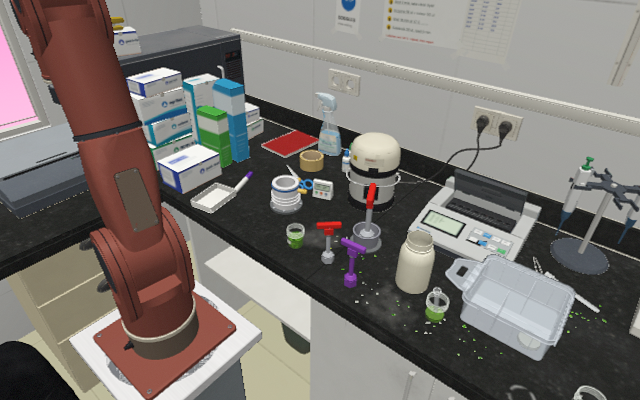

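Candidates: the red bar at top (382,183), standing in the grey cup; the small red key at (366,237), loose on the bench; the purple one at (404,249). The red key in the holder is the larger non-purple one, so I'll confirm it in a crop and measure it.

Run:
```python
from h import *
a=load('top0');c=a['color'];P=cloud(a)
s=c[150:260,235:425];save(cv2.resize(s,(760,440),interpolation=cv2.INTER_CUBIC),'pics/crop1.png')
hsv=cv2.cvtColor(c,cv2.COLOR_RGB2HSV)
m=((hsv[...,0]<6)|(hsv[...,0]>174))&(hsv[...,1]>160)&(hsv[...,2]>90)
for n,(u0,u1,v0,v1) in {'big':(365,400,160,205),'small':(352,380,224,250)}.items():
    mm=np.zeros_like(m);mm[v0:v1,u0:u1]=m[v0:v1,u0:u1]
    q=P[mm];zt=np.nanpercentile(q[:,2],90);q=q[np.abs(q[:,2]-zt)<.006]
    ctr=(q.max(0)+q.min(0))/2;(cx,cy),wh,an=cv2.minAreaRect((q[:,:2]*1000).astype(np.float32))
    print(n,mm.sum(),zt,cx,cy,wh,an); w,V=np.linalg.eigh(np.cov(q[:,:2].T));print(q.mean(0),V[:,1],np.sqrt(w*12))
def at(u,v):print((u,v),P[v,u].round(3))
for uv in [(268,201),(373,205),(373,195),(268,187),(252,200),(285,200),(323,243),(334,105),(335,140),(440,210),(288,161),(285,180),(289,191),(200,250),(200,205)]:at(*uv)
# blue rim / pump top
q=P[175:230,240:300].reshape(-1,3);q=q[np.abs(q[:,2]-.093)<.004]
(cx,cy),r=cv2.minEnclosingCircle((q[:,:2]*1000).astype(np.float32));print('pump',len(q),cx,cy,r)
q=P[175:225,350:400].reshape(-1,3);q=q[np.abs(q[:,2]-.05)<.004]
(cx,cy),r=cv2.minEnclosingCircle((q[:,:2]*1000).astype(np.float32));print('holder',len(q),cx,cy,r)
```

```text
big 281 0.1887731643355064 570.27978515625 -168.30862426757812 (88.00325012207031, 17.127695083618164) 26.01987075805664
[ 0.57009985 -0.16818092  0.18689869] [-0.89044437 -0.4550921 ] [0.01623533 0.08809394]
small 117 0.13475276846075168 436.7633972167969 -127.66929626464844 (13.116493225097656, 65.00367736816406) 43.81139373779297
[ 0.43699318 -0.12764981  0.13238197] [-0.69986678  0.7142734 ] [0.0118722  0.06546764]
(268, 201) [0.554 0.149 0.041]
(373, 205) [ 0.544 -0.167  0.009]
(373, 195) [ 0.566 -0.162  0.051]
(268, 187) [0.59  0.146 0.07 ]
(252, 200) [0.547 0.188 0.093]
(285, 200) [0.562 0.101 0.011]
(323, 243) [ 0.428 -0.013  0.03 ]
(334, 105) [ 0.769 -0.044  0.229]
(335, 140) [ 0.695 -0.047  0.168]
(440, 210) [ 0.503 -0.324  0.148]
(288, 161) [0.674 0.089 0.048]
(285, 180) [ 0.628  0.102 -0.001]
(289, 191) [0.577 0.084 0.071]
(200, 250) [0.414 0.357 0.   ]
(200, 205) [0.548 0.358 0.019]
pump 328 557.3992309570312 147.6384735107422 45.20249938964844
holder 122 570.2704467773438 -167.17713928222656 40.74334716796875
```

View pics/crop1.png

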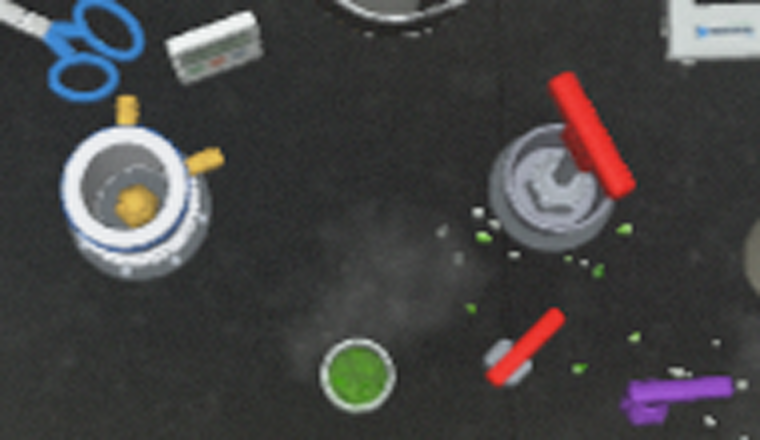

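The crop confirms the target: the larger red T-bar is over the grey holder cup, with its hub and socket visible at crop (560,180). The small red key is at crop (525,345), the purple one at (680,400), and the pump with its brass nut at (137,203). I'll look at the nut from above on the way to the key.

```bash
cat >> h.py <<'E'
from scipy.spatial.transform import Rotation as R
def go(x,y,z,yaw):
    """shift/turn (tool axes) from the present pose to tool-down TCP x,y,z with tool-x yaw (deg)"""
    s=arm.get_state(); A=R.from_euler('xyz',s['eef_rot']); T=R.from_euler('xyz',[np.pi,0,np.radians(yaw)])
    d=A.inv().apply(np.array([x,y,z])-s['ee_pos']); r=(A.inv()*T).as_rotvec(degrees=True)
    print('go',d.round(4),r.round(2),'| now',s['clock'],s['ee_pos'].round(4),np.degrees(s['eef_rot']).round(2))
E
python3 -c "
from h import *
go(.5574,.1476,.36,90)"
```

```text
go [-0.5016 -0.3654 -0.1289] [-7.000e-02  6.000e-02  7.529e+01] | now 0.1 [0.165  0.6283 0.2305] [-1.7992e+02  1.0000e-02  1.6529e+02]
```

```bash
python3 -m creep '[[[100,0,0,-0.06,0,0,0],[100,0,0,-0.13,0,0,0],[100,-0.03,-0.02,-0.13,0,0,7],[100,-0.07,-0.05,-0.13,0,0,14],[100,-0.11,-0.08,-0.13,0,0,21],[100,-0.15,-0.11,-0.13,0,0,28],[100,-0.19,-0.14,-0.13,0,0,35],[100,-0.23,-0.17,-0.13,0,0,42],[100,-0.27,-0.2,-0.13,0,0,49],[100,-0.31,-0.225,-0.13,0,0,56],[100,-0.35,-0.255,-0.13,0,0,63],[100,-0.39,-0.285,-0.13,0,0,70],[100,-0.43,-0.315,-0.13,0,0,75],[100,-0.47,-0.345,-0.13,0,0,75],[100,-0.5,-0.365,-0.13,0,0,75],[100,-0.5,-0.365,-0.13,0,0,75],[100,-0.5,-0.365,-0.13,0,0,75],[100,-0.5,-0.365,-0.13,0,0,75]]]'
python3 - <<'E'
from h import *
a=grab('wrist','w1');save(a['color'],'pics/w1.png')
C=np.linalg.inv(a['view']);print(C.round(3),arm.get_state()['joint_positions'].round(2));go(.5574,.1476,.36,90)
E
```

```text
clock: 1.9
ee_pos: [0.5554, 0.1498, 0.361]
eef_rot: [-3.141, -0.0, 1.577]
force: [0.4, 0.7, -0.3]
grip_width: 1.001
grasp_force: 0.0
[[ 1.    -0.006 -0.001  0.556]
 [ 0.006  0.945  0.328  0.235]
 [-0.001 -0.328  0.945  0.504]
 [ 0.     0.     0.     1.   ]] [-0.84  0.15  0.58  1.46 -0.08  1.56 -0.26]
go [-0.0025  0.0021  0.0011] [-0.03 -0.02  0.42] | now 1.95 [0.5553 0.1501 0.3611] [-1.7997e+02 -2.0000e-02  9.0420e+01]
```

View pics/w1.png

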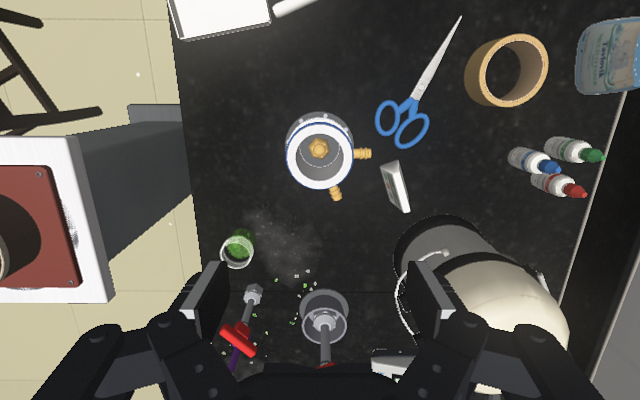

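The wrist view shows the pump at (320,152) with the nut at (319,149), and the key in its holder at (325,325). Next is an enlarged crop of the nut.

Run:
```python
from h import *
a=load('w1');P=cloud(a)
s=a['color'][110:195,280:375];save(cv2.resize(s,(760,680),interpolation=cv2.INTER_CUBIC)[:600],'pics/crop2.png')
q=P[105:205,275:360].reshape(-1,3);t=q[np.abs(q[:,2]-.093)<.004]
(cx,cy),r=cv2.minEnclosingCircle((t[:,:2]*1000).astype(np.float32));print('pump',len(t),cx,cy,r)
hsv=cv2.cvtColor(a['color'],cv2.COLOR_RGB2HSV)
m=(hsv[...,0]>10)&(hsv[...,0]<28)&(hsv[...,1]>110);m[:,:280]=0;m[:,350:]=0;m[:130]=0;m[175:]=0
n=P[m];print('nut',len(n),np.nanmedian(n,0),np.nanmin(n,0),np.nanmax(n,0))
```

```text
pump 1633 558.8543090820312 149.7571258544922 45.8657112121582
nut 304 [0.5585681  0.15257305 0.03346256] [0.54312379 0.13592609 0.01668221] [0.57248139 0.16565387 0.04222192]
```

View pics/crop2.png

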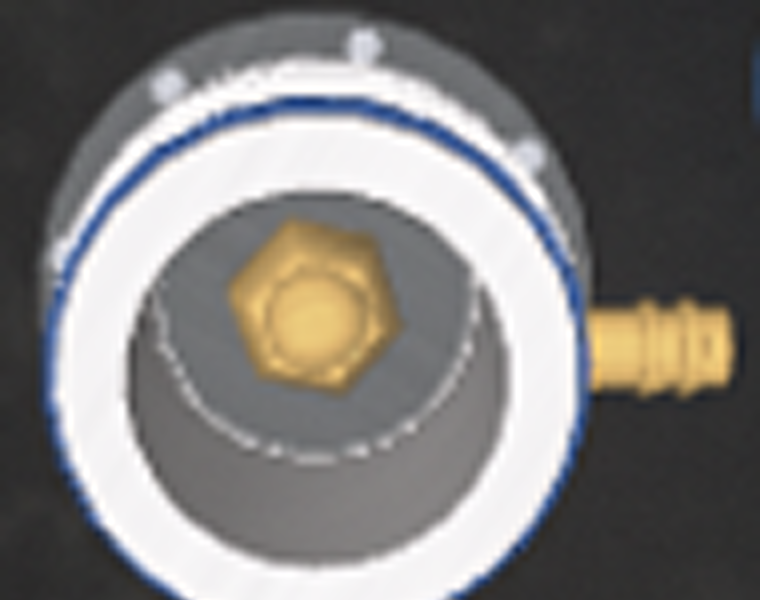

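Run:
```python
from h import *
a=load('w1')
c=np.array([(293,218),(372,237),(400,325),(335,392),(262,375),(230,297)],float)/8+[280,110]-.44
C=np.linalg.inv(a['view'])
d=np.c_[(c[:,0]-a['cx'])/a['fx'],-(c[:,1]-a['cy'])/a['fy'],-np.ones(6)]@C[:3,:3].T
for z in(.025,.02):
    p=C[:3,3]+d*((z-C[2,3])/d[:,2])[:,None]; m=p.mean(0);r=p-m
    an=np.degrees(np.arctan2(r[:,1],r[:,0]))
    print(m.round(4),np.linalg.norm(r[:,:2],axis=1).round(4),(an%60).round(1), np.degrees(np.angle(np.exp(1j*6*np.radians(an)).mean())/6)%60)
go(.5703,-.1675,.36,27)
```

```text
[0.5586 0.1503 0.025 ] [0.0177 0.0173 0.0167 0.0169 0.0167 0.0165] [44.3 51.8 48.9 43.6 52.  53.1] 49.000426656456156
[0.5587 0.1495 0.02  ] [0.0179 0.0175 0.0169 0.0171 0.0168 0.0167] [44.3 51.8 48.9 43.6 52.  53.1] 49.00042665645614
go [-0.3177  0.0127  0.001 ] [-4.000e-02  0.000e+00  6.342e+01] | now 1.95 [0.5553 0.1501 0.3611] [-1.7997e+02 -2.0000e-02  9.0420e+01]
```

```bash
python3 -m creep '[[[100,-0.04,0,0,0,0,8],[100,-0.08,0.002,0,0,0,16],[100,-0.12,0.004,0,0,0,24],[100,-0.16,0.006,0,0,0,32],[100,-0.2,0.008,0,0,0,40],[100,-0.24,0.01,0,0,0,48],[100,-0.28,0.012,0.02,0,0,56],[100,-0.318,0.0127,0.04,0,0,63],[100,-0.318,0.0127,0.06,0,0,63.4],[100,-0.318,0.0127,0.08,0,0,63.4],[100,-0.318,0.0127,0.08,0,0,63.4],[100,-0.318,0.0127,0.08,0,0,63.4]]]'
python3 - <<'E'
from h import *
a=grab('wrist','w2');c=a['color'];save(c,'pics/w2.png');P=cloud(a)
hsv=cv2.cvtColor(c,cv2.COLOR_RGB2HSV)
m=((hsv[...,0]<6)|(hsv[...,0]>174))&(hsv[...,1]>160)&(hsv[...,2]>60)&(P[...,2]>.15)
q=P[m];zt=np.nanpercentile(q[:,2],80);q=q[np.abs(q[:,2]-zt)<.006]
print(len(q),zt,cv2.minAreaRect((q[:,:2]*1000).astype(np.float32)),q.mean(0))
t=P.reshape(-1,3);t=t[(np.abs(t[:,2]-.05)<.003)&(np.hypot(t[:,0]-.57,t[:,1]+.167)<.06)]
print('holder',len(t),cv2.minEnclosingCircle((t[:,:2]*1000).astype(np.float32)))
go(.5703,-.1675,.153,27)
E
```

```text
clock: 3.15
ee_pos: [0.5705, -0.1681, 0.2818]
eef_rot: [-3.141, -0.0, 0.471]
force: [0.9, 0.8, 0.3]
grip_width: 1.003
grasp_force: 0.0
2183 0.18914275656066024 ((571.4698486328125, -167.65725708007812), (88.84679412841797, 17.240795135498047), 26.347732543945312) [ 0.57377196 -0.16622884  0.1881347 ]
holder 682 ((569.8698120117188, -166.35556030273438), 40.78334426879883)
go [-0.0002 -0.0011  0.1294] [ 0.02 -0.06 -0.01] | now 3.2 [ 0.5708 -0.1684  0.2824] [ 1.7998e+02 -6.0000e-02  2.6990e+01]
```

View pics/w2.png

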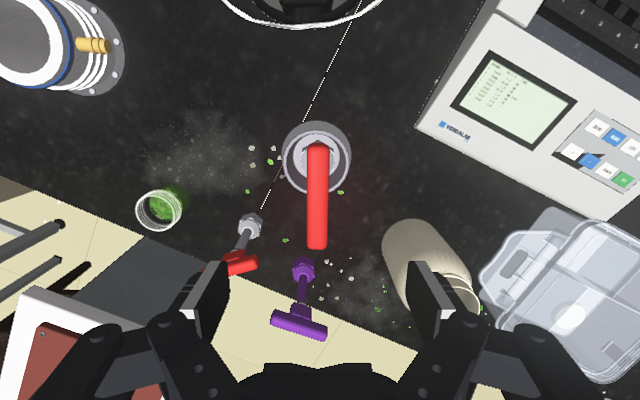

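The wrist view shows the bar at (317,197), lying along the tool x axis and centred; the jar and small keys are clear of the fingers. I'll go down and grip.

```bash
python3 -m creep '[[[100,0,0,0.03,0,0,0.5],[100,0,0,0.06,0,0,0.5],[100,0,0,0.085,0,0,0.5],[100,0,0,0.105,0,0,0.5],[100,0,0,0.118,0,0,0.5],[100,0,0,0.127,0,0,0.5],[100,0,0,0.13,0,0,0.5],[100,0,0,0.13,0,0,0.5],[20,0,0,0.13,0,0,0.5],[10,0,0,0.13,0,0,0.5],[0,0,0,0.13,0,0,0.5],[0,0,0,0.13,0,0,0.5],[0,0,0,0.13,0,0,0.5],[0,0,0,0.13,0,0,0.5],[0,0,0,0.13,0,0,0.5],[0,0,0,0.13,0,0,0.5],[0,0,0,0.13,0,0,0.5],[0,0,0,0.13,0,0,0.5]]]' 110
python3 -c "
from h import *
s=arm.get_state();print(s['ee_pos'],s['eef_rot'],s['force'],s['grip_width'],s['grasp_force'])"
```

```text
clock: 5.0
ee_pos: [0.5704, -0.1691, 0.1516]
eef_rot: [-3.141, -0.0, 0.461]
force: [-1.2, 1.5, 5.5]
grip_width: 0.192
grasp_force: 107.6
[ 0.57036049 -0.16910129  0.1516374 ] [-3.14130546e+00 -3.20166395e-04  4.60651766e-01] [-1.24898784  1.49097361  5.48795214] 0.19199886862380192 107.578268609941
```

```bash
python3 -m creep '[[[0,0,0,-0.006,0,0,0],[0,0,0,-0.02,0,0,0],[0,0,0,-0.04,0,0,0],[0,0,0,-0.065,0,0,0],[0,0,0,-0.09,0,0,0],[0,0,0,-0.115,0,0,0],[0,0,0,-0.135,0,0,0],[0,0,0,-0.15,0,0,0],[0,0,0,-0.155,0,0,0],[0,0,0,-0.155,0,0,0],[0,0,0,-0.155,0,0,0],[0,0,0,-0.155,0,0,0]]]'
python3 - <<'E'
from h import *
a=grab('wrist','w3');c=a['color'];save(c,'pics/w3.png');P=cloud(a)
hsv=cv2.cvtColor(c,cv2.COLOR_RGB2HSV)
m=((hsv[...,0]<6)|(hsv[...,0]>174))&(hsv[...,1]>160)&(hsv[...,2]>60)&(P[...,2]>.27)
q=P[m];print(len(q),np.nanmedian(q,0),np.nanmin(q,0),np.nanmax(q,0))
print(arm.get_state()['joint_positions'].round(2))
go(.5584,.149,.306,49)
a=grab('top','top1');c=a['color'];P=cloud(a);hsv=cv2.cvtColor(c,cv2.COLOR_RGB2HSV)
m=((hsv[...,0]<6)|(hsv[...,0]>174))&(hsv[...,1]>160)&(hsv[...,2]>60)&(P[...,2]>.25)&(P[...,2]<.4)
print(m.sum())
E
```

```text
clock: 6.2
ee_pos: [0.5699, -0.1691, 0.3053]
eef_rot: [-3.141, 0.001, 0.461]
force: [0.4, -0.7, -3.5]
grip_width: 0.198
grasp_force: 107.7
7206 [ 0.58419459 -0.16208356  0.34189192] [ 0.53626957 -0.19033308  0.32542066] [ 0.61339374 -0.14258232  0.38136869]
[-0.51  0.25  0.89  1.52 -0.19  1.46 -0.72]
go [ 0.1311 -0.2901 -0.0006] [ -0.05   0.07 -22.62] | now 6.25 [ 0.5699 -0.1692  0.3054] [-1.7996e+02  8.0000e-02  2.6380e+01]
92
```

View pics/w3.png

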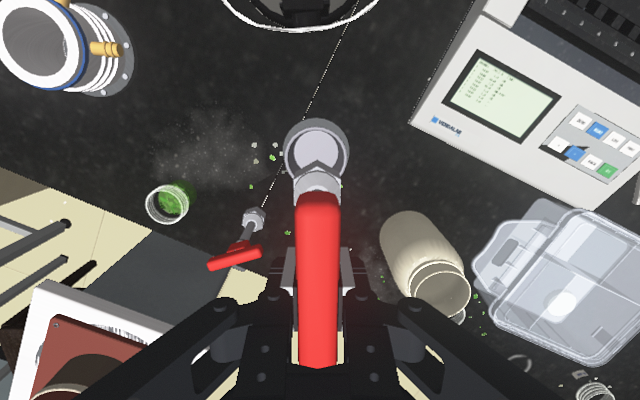

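The key hangs upright: bar at (318,270), socket at (317,183), holder below it at (316,152). Next I'll measure the offsets in the hand.

Run:
```python
from h import *
a=load('w3');c=a['color'];P=cloud(a);s=arm.get_state()
A=R.from_euler('xyz',s['eef_rot']).as_matrix()
L=(P-s['ee_pos'])@A
hsv=cv2.cvtColor(c,cv2.COLOR_RGB2HSV)
m=((hsv[...,0]<6)|(hsv[...,0]>174))&(hsv[...,1]>160)&(np.abs(P[...,2]-.342)<.004)
q=L[m];print('bar',np.percentile(q,[0,1,50,99,100],axis=0).round(4))
for zz in [(.15,.165),(.165,.18),(.18,.2),(.2,.25)]:
    mm=(P[...,2]>zz[0])&(P[...,2]<zz[1])&(np.hypot(L[...,0],L[...,1])<.04)
    q=L[mm];vv,uu=np.where(mm)
    if len(q):print(zz,len(q),q.min(0).round(4),q.max(0).round(4),uu.min(),uu.max(),vv.min(),vv.max())
```

```text
bar [[-0.0334 -0.009  -0.0387]
 [-0.03   -0.0085 -0.038 ]
 [ 0.0138 -0.0003 -0.0365]
 [ 0.0452  0.0081 -0.0329]
 [ 0.0463  0.0087 -0.0324]]
(0.15, 0.165) 25 [ 0.0134 -0.0173  0.1405] [0.0244 0.0184 0.144 ] 299 337 160 171
(0.165, 0.18) 160 [ 0.0127 -0.0209  0.1256] [0.0246 0.0197 0.1404] 295 339 161 176
(0.18, 0.2) 793 [-0.011  -0.0209  0.1055] [0.0247 0.0199 0.1255] 294 340 164 205
(0.2, 0.25) 329 [ 0.0022 -0.0156  0.0947] [0.0161 0.0146 0.1055] 299 335 179 195
```

```bash
python3 -m creep '[[[0,0.008,-0.018,0,0,0,-2],[0,0.02,-0.045,0,0,0,-5],[0,0.034,-0.075,0,0,0,-8],[0,0.048,-0.106,0,0,0,-11],[0,0.062,-0.137,0,0,0,-14],[0,0.076,-0.168,0,0,0,-17],[0,0.09,-0.199,0,0,0,-20],[0,0.104,-0.23,0,0,0,-22.6],[0,0.116,-0.257,0,0,0,-22.6],[0,0.125,-0.277,0,0,0,-22.6],[0,0.1305,-0.2895,0,0,0,-22.6],[0,0.1305,-0.2895,0,0,0,-22.6],[0,0.1305,-0.2895,0,0,0,-22.6],[0,0.1305,-0.2895,0,0,0,-22.6]]]'
python3 - <<'E'
from h import *
print(arm.get_state()['joint_positions'].round(2))
go(.558,.148,.306,49)
a=grab('wrist','w4');s=arm.get_state();c=a['color'];save(c[60:300,200:440].repeat(2,0).repeat(2,1),'pics/w4.png');P=cloud(a)
t=P.reshape(-1,3);t=t[(np.abs(t[:,2]-.093)<.003)&(np.hypot(t[:,0]-.558,t[:,1]-.149)<.06)]
print('pump',len(t),cv2.minEnclosingCircle((t[:,:2]*1000).astype(np.float32)))
A=R.from_euler('xyz',s['eef_rot']).as_matrix();L=(P-s['ee_pos'])@A
m=(P[...,2]>.15)&(P[...,2]<.2)&(np.hypot(L[...,0],L[...,1])<.04);print(L[m].min(0).round(4),L[m].max(0).round(4))
E
```

```text
clock: 7.7
ee_pos: [0.5588, 0.146, 0.3064]
eef_rot: [3.141, 0.0, 0.852]
force: [1.2, 0.0, -3.1]
grip_width: 0.193
grasp_force: 107.7
[-0.91  0.17  0.66  1.56 -0.1   1.45 -0.96]
go [ 0.001  -0.0019  0.0004] [ 0.03  0.01 -0.16] | now 7.7 [0.5588 0.146  0.3064] [1.7997e+02 1.0000e-02 4.8840e+01]
pump 1541 ((558.5738525390625, 149.46046447753906), 43.89769744873047)
[-0.0112 -0.0202  0.1065] [0.0244 0.0206 0.1438]
```

View pics/w4.png

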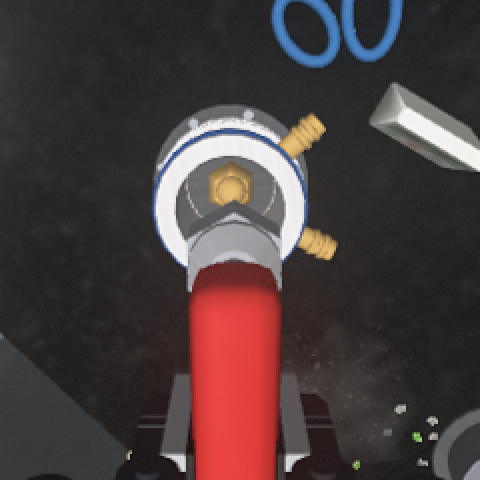

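Nut at (232,186) and socket at (234,240) line up in the crop, and both hexagon corners point the same way. I'll correct by 2 mm and go down into the bore.

```bash
python3 -m creep '[[[0,0.001,-0.002,0.01,0,0,0],[0,0.001,-0.002,0.03,0,0,0],[0,0.001,-0.002,0.05,0,0,0],[0,0.001,-0.002,0.07,0,0,0],[0,0.001,-0.002,0.09,0,0,0],[0,0.001,-0.002,0.105,0,0,0],[0,0.001,-0.002,0.115,0,0,0],[0,0.001,-0.002,0.118,0,0,0],[0,0.001,-0.002,0.122,0,0,0],[0,0.001,-0.002,0.126,0,0,0],[0,0.001,-0.002,0.13,0,0,0],[0,0.001,-0.002,0.133,0,0,0],[0,0.001,-0.002,0.133,0,0,0]]]'
python3 -c "
from h import *
go(.558,.148,.1576,49);s=arm.get_state();print(s['force'],s['wrist_torque'])"
```

```text
clock: 9.05
ee_pos: [0.5575, 0.1501, 0.173]
eef_rot: [-3.141, 0.0, 0.855]
force: [-0.8, 0.5, -3.8]
grip_width: 0.197
grasp_force: 107.9
go [-0.0012  0.0018  0.0154] [-0.01  0.03 -0.01] | now 9.05 [0.5575 0.1501 0.173 ] [-1.7999e+02  3.0000e-02  4.8990e+01]
[-0.84683824  0.47066626 -3.84929326] [0.05369456 0.00970337 0.0530568 ]
```

```bash
python3 -m creep '[[[0,-0.001,0.0014,0,0,0,0],[0,-0.001,0.0014,0.003,0,0,0],[0,-0.001,0.0014,0.006,0,0,0],[0,-0.001,0.0014,0.008,0,0,0],[0,-0.001,0.0014,0.01,0,0,0],[0,-0.001,0.0014,0.012,0,0,0],[0,-0.001,0.0014,0.012,0,0,0]]]'
python3 -c "
from h import *
go(.558,.148,.1576,49);s=arm.get_state();print(s['force'],s['wrist_torque'])"
```

```text
clock: 9.75
ee_pos: [0.5579, 0.1484, 0.161]
eef_rot: [-3.141, 0.001, 0.855]
force: [-0.6, -0.6, -3.5]
grip_width: 0.197
grasp_force: 107.9
go [-0.0002  0.0003  0.0034] [-0.01  0.03 -0.01] | now 9.75 [0.5579 0.1484 0.161 ] [-1.7999e+02  3.0000e-02  4.8990e+01]
[-0.63108092 -0.58049599 -3.53025615] [ 0.01442701 -0.03407215  0.05954403]
```

```bash
python3 -m creep '[[[0,0,0,0.0015,0,0,0],[0,0,0,0.003,0,0,0],[0,0,0,0.0035,0,0,0],[0,0,0,0.0035,0,0,0],[0,0,0,0.0035,0,0,0],[0,0,0,0.0035,0,0,0]]]'
python3 -c "
from h import *
s=arm.get_state();print(s['force'],s['wrist_torque'],s['ee_pos'],s['joint_positions'].round(2))"
```

```text
clock: 10.35
ee_pos: [0.5581, 0.1484, 0.1579]
eef_rot: [3.142, -0.0, 0.855]
force: [-0.8, 0.4, -3.5]
grip_width: 0.2
grasp_force: 107.9
[-0.83065192  0.41448117 -3.45421739] [-0.03836145 -0.00340682 -0.05349761] [0.55811712 0.14843664 0.15790343] [-0.88  0.27  0.64  1.77 -0.17  1.16 -0.9 ]
```

```bash
python3 -m creep '[[[0,0,0,0.001,0,0,0],[0,0,0,0.001,0,0,0],[0,0,0,0.001,0,0,4],[0,0,0,0.001,0,0,8],[0,0,0,0.001,0,0,12],[0,0,0,0.001,0,0,16],[0,0,0,0.001,0,0,20],[0,0,0,0.001,0,0,24],[0,0,0,0.001,0,0,28],[0,0,0,0.001,0,0,32],[0,0,0,0.001,0,0,36],[0,0,0,0.001,0,0,40],[0,0,0,0.001,0,0,40],[0,0,0,0.001,0,0,40]]]'
python3 -c "
from h import *
s=arm.get_state();print(s['force'],s['wrist_torque'],s['ee_pos'],np.degrees(s['eef_rot']),s['joint_positions'].round(2))"
```

```text
clock: 11.75
ee_pos: [0.5581, 0.1486, 0.1572]
eef_rot: [-3.141, -0.0, 0.159]
force: [-2.4, -0.2, 4.9]
grip_width: 0.201
grasp_force: 108.9
[-2.3842616  -0.218049    4.85463848] [ 0.09563244  0.84241749 -0.02526304] [0.55813061 0.14864838 0.15723109] [-1.79976514e+02 -1.43784569e-02  9.10540647e+00] [-0.97  0.29  0.75  1.77 -0.21  1.17 -1.56]
```

```bash
python3 -m creep '[[[0,0,0,0,0,0,3],[0,0,0,0,0,0,6],[0,0,0,0,0,0,9],[0,0,0,0,0,0,12],[0,0,0,0,0,0,15],[0,0,0,0,0,0,18]]]'
python3 -c "
from h import *
s=arm.get_state();print(s['force'],s['wrist_torque'],np.degrees(s['eef_rot'])[2])"
python3 -m creep '[[[0,0,0,0,0,0,2],[0,0,0,0,0,0,4],[0,0,0,0,0,0,6]]]'
python3 -c "
from h import *
s=arm.get_state();print(s['force'],s['wrist_torque'],np.degrees(s['eef_rot'])[2])"
```

```text
clock: 12.35
ee_pos: [0.5581, 0.1486, 0.1572]
eef_rot: [-3.141, -0.0, -0.157]
force: [-3.2, 0.4, 4.7]
grip_width: 0.199
grasp_force: 109.1
[-3.17686773  0.41135278  4.73294306] [0.07385976 0.94698571 0.22745361] -9.002259608088558
clock: 12.65
ee_pos: [0.5581, 0.1486, 0.1572]
eef_rot: [-3.141, 0.0, -0.261]
force: [-3.5, 0.3, 4.9]
grip_width: 0.198
grasp_force: 109.1
[-3.51135402  0.31346369  4.94268352] [0.1300341  0.90945292 0.27741742] -14.958699671065467
```

```bash
for i in 1; do python3 -m creep '[[[0,0,0,0,0,0,1.5],[0,0,0,0,0,0,3]]]'; done
python3 -c "
from h import *
s=arm.get_state();print(s['force'],s['wrist_torque'],np.degrees(s['eef_rot'])[2])"
python3 -m creep '[[[0,0,0,0,0,0,1.5],[0,0,0,0,0,0,3]]]'
python3 -c "
from h import *
s=arm.get_state();print(s['force'],s['wrist_torque'],np.degrees(s['eef_rot'])[2])"
```

```text
clock: 12.85
ee_pos: [0.5581, 0.1486, 0.1572]
eef_rot: [-3.141, 0.0, -0.313]
force: [-3.4, -0.4, 5.8]
grip_width: 0.197
grasp_force: 109.1
[-3.44213072 -0.42730955  5.84560155] [0.07341932 0.9095583  0.30427862] -17.94181556996689
clock: 13.05
ee_pos: [0.558, 0.1487, 0.1572]
eef_rot: [-3.141, 0.0, -0.365]
force: [-2.6, 0.4, 5.7]
grip_width: 0.193
grasp_force: 109.1
[-2.59795364  0.40175812  5.68944927] [0.15036309 0.9303418  0.40260001] -20.932880416342122
```

Torque is rising, so the stop is near; I'll keep going in small steps.

```bash
for i in 1; do python3 -m creep '[[[0,0,0,0,0,0,1.5],[0,0,0,0,0,0,3]]]'; done
python3 -c "
from h import *
s=arm.get_state();print(s['force'],s['wrist_torque'],np.degrees(s['eef_rot'])[2])"
python3 -m creep '[[[0,0,0,0,0,0,1],[0,0,0,0,0,0,2]]]'
python3 -c "
from h import *
s=arm.get_state();print(s['force'],s['wrist_torque'],np.degrees(s['eef_rot'])[2])"
```

```text
clock: 13.25
ee_pos: [0.558, 0.1487, 0.1572]
eef_rot: [-3.141, 0.0, -0.417]
force: [-1.9, 0.4, 4.8]
grip_width: 0.19
grasp_force: 109.3
[-1.87228447  0.38613109  4.80878706] [0.08890384 0.94192231 0.84185284] -23.89543299439951
clock: 13.45
ee_pos: [0.5581, 0.1488, 0.1572]
eef_rot: [-3.141, 0.0, -0.451]
force: [-3.2, 0.1, 5.4]
grip_width: 0.194
grasp_force: 109.4
[-3.2308524   0.09862916  5.36542253] [-0.00958034  0.95486807  0.9036193 ] -25.85417115298193
```

```bash
python3 -m creep '[[[0,0,0,0,0,0,1.5],[0,0,0,0,0,0,3],[0,0,0,0,0,0,3]]]'
python3 -c "
from h import *
s=arm.get_state();print(s['force'],s['wrist_torque'],np.degrees(s['eef_rot'])[2])"
```

```text
clock: 13.75
ee_pos: [0.558, 0.1488, 0.1572]
eef_rot: [-3.141, 0.0, -0.504]
force: [-2.3, 0.5, 5.8]
grip_width: 0.196
grasp_force: 109.1
[-2.27259471  0.48523312  5.7825119 ] [0.0609327  0.92867753 0.66863022] -28.870503295760432
```

The torque has plateaued at 0.7–0.9 N m against about 0.25 while turning, so the nut is at its stop. I'll relax the torque and lift out.

```bash
python3 -m creep '[[[0,0,0,0,0,0,-4],[0,0,0,0,0,0,-8],[0,0,0,-0.003,0,0,-8],[0,0,0,-0.008,0,0,-8],[0,0,0,-0.014,0,0,-8],[0,0,0,-0.022,0,0,-8],[0,0,0,-0.034,0,0,-8],[0,0,0,-0.05,0,0,-8],[0,0,0,-0.07,0,0,-8],[0,0,0,-0.095,0,0,-8],[0,0,0,-0.12,0,0,-8],[0,0,0,-0.14,0,0,-8],[0,0,0,-0.149,0,0,-8],[0,0,0,-0.149,0,0,-8],[0,0,0,-0.149,0,0,-8]]]'
python3 - <<'E'
from h import *
a=grab('wrist','w5');s=arm.get_state();c=a['color'];save(cv2.resize(c[80:240,240:440],(800,600)[:1]+(640,),interpolation=cv2.INTER_CUBIC)[:600],'pics/w5.png');P=cloud(a)
A=R.from_euler('xyz',s['eef_rot']).as_matrix();L=(P-s['ee_pos'])@A
m=(P[...,2]>.15)&(P[...,2]<.2)&(np.hypot(L[...,0],L[...,1])<.04);print('socket',L[m].min(0).round(4),L[m].max(0).round(4))
hsv=cv2.cvtColor(c,cv2.COLOR_RGB2HSV)
m=((hsv[...,0]<6)|(hsv[...,0]>174))&(hsv[...,1]>160)&(np.abs(P[...,2]-.342)<.006)&(np.hypot(L[...,0],L[...,1])<.06)
q=L[m];print('bar',q.min(0),q.max(0),cv2.minAreaRect((q[:,:2]*1000).astype(np.float32)))
print(s['force'],s['wrist_torque']);go(.5698,-.1693,.306,-10)
E
```

```text
clock: 15.25
ee_pos: [0.5579, 0.1483, 0.3053]
eef_rot: [3.141, 0.0, -0.367]
force: [-1.0, -0.6, -4.1]
grip_width: 0.195
grasp_force: 118.0
socket [-0.0103 -0.0214  0.1049] [0.0259 0.0196 0.1429]
bar [-0.03319785 -0.00971152 -0.0399634 ] [ 0.04623561  0.00829966 -0.03123108] ((6.519771575927734, -0.7154979705810547), (18.011173248291016, 79.43079376220703), 89.98521423339844)
[ 2.94408560e-01  4.05866055e-03 -4.29598505e+00] [0.03133696 0.05964171 0.00235694]
go [ 0.1253  0.2921 -0.0009] [  0.05   0.06 -11.02] | now 15.3 [0.5576 0.1483 0.3049] [ 1.7995e+02  5.0000e-02 -2.1020e+01]
```

View pics/w5.png

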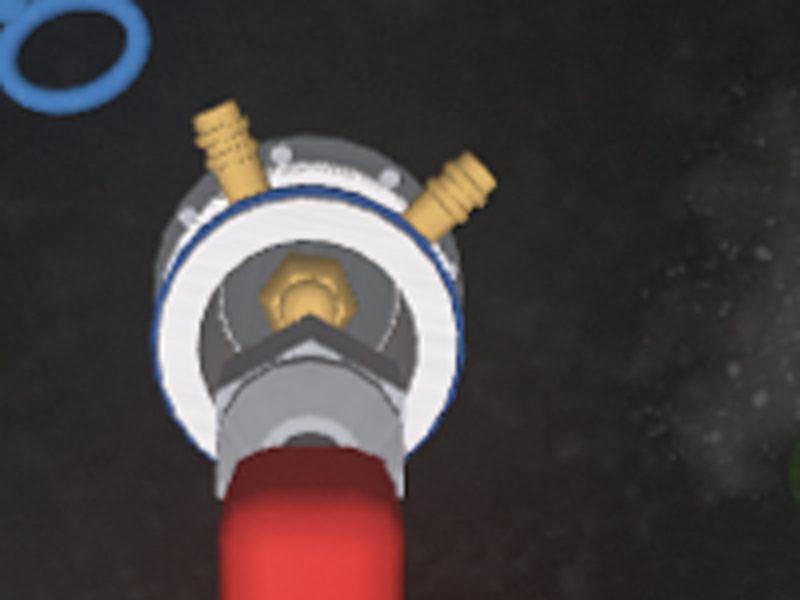

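The crop shows the nut at (308,297) still in the bore, partly hidden by the socket, with the barbs at (225,150) and (450,200). I'll measure the nut's angle against the barbs, before and after turning, by code.

Run:
```python
from h import *
from scipy.optimize import minimize
for tag in('w1','w4','w5'):
    a=load(tag);C=np.linalg.inv(a['view']);P=cloud(a);c=a['color']
    S=6;big=cv2.resize(c,None,fx=S,fy=S,interpolation=cv2.INTER_CUBIC);hsv=cv2.cvtColor(big,cv2.COLOR_RGB2HSV)
    def uv(p):
        q=np.c_[p,np.ones(len(p))]@a['view'].T;return np.c_[a['cx']+a['fx']*q[:,0]/-q[:,2],a['cy']-a['fy']*q[:,1]/-q[:,2]]
    m=(hsv[...,0]>8)&(hsv[...,0]<30)&(hsv[...,1]>90)
    # barbs
    ms=cv2.resize(m.astype(np.uint8),(640,400),interpolation=cv2.INTER_AREA)>0
    d=P-[.5585,.1495,0];r=np.hypot(d[...,0],d[...,1])
    b=ms&(P[...,2]>.058)&(P[...,2]<.085)&(r>.05)&(r<.075)
    an=np.degrees(np.arctan2(d[b][:,1],d[b][:,0]));k=an>np.median([an.min(),an.max()]);print(tag,'barbs',an[k].mean().round(1),an[~k].mean().round(1),'pump x',((an[k].mean()+an[~k].mean())/2).round(1))
    # nut: silhouette pixels projected on z=.025
    cen=uv(np.array([[.5585,.1495,.025]]))[0];u0,v0=(cen-16).astype(int)
    sub=m[v0*S:(v0+32)*S,u0*S:(u0+32)*S]
    n,lab,st,ce=cv2.connectedComponentsWithStats(sub.astype(np.uint8));i=1+np.argmax(st[1:,4]);cs,_=cv2.findContours((lab==i).astype(np.uint8),0,1)
    p=max(cs,key=len)[:,0].astype(float);p=(p+.5)/S-.5+[u0,v0]
    D=np.c_[(p[:,0]-a['cx'])/a['fx'],-(p[:,1]-a['cy'])/a['fy'],-np.ones(len(p))]@C[:3,:3].T
    w=(C[:3,3]+D*((.025-C[2,3])/D[:,2])[:,None])[:,:2]
    def f(x,full=0):
        e=w-x[:2];th=np.arctan2(e[:,1],e[:,0])-x[2];th=(th+np.pi/6)%(np.pi/3)-np.pi/6
        # corner at th=0 -> apothem dir at +-30deg
        return np.abs(np.hypot(*e.T)*np.cos(np.pi/6-np.abs(th))-.015)
    for t in range(0,60,10):
        best=min((minimize(lambda x:np.minimum(f([x[0],x[1],np.radians(t)]),.003).sum(),[.5585+dx,.1495+dy],method='Nelder-Mead') for dx in(0,.002) for dy in (0,.002)),key=lambda o:o.fun)
        o=minimize(lambda x:np.minimum(f(x),.003).sum(),[*best.x,np.radians(t)],method='Nelder-Mead')
        print('  ',t,(np.degrees(o.x[2])%60).round(1),o.x[:2].round(4),(o.fun/len(w)*1e3).round(3))
a=load('w5');save(cv2.resize(a['color'][138:170,295:345],(800,512),interpolation=cv2.INTER_CUBIC),'pics/w5b.png')
```

```text
w1 barbs 2.6 -66.6 pump x -32.0
   0 48.3 [0.5585 0.1505] 0.298
   10 48.3 [0.5585 0.1505] 0.298
   20 48.3 [0.5585 0.1505] 0.298
   30 48.3 [0.5585 0.1505] 0.298
   40 48.3 [0.5585 0.1505] 0.298
   50 48.3 [0.5585 0.1505] 0.298
w4 barbs 2.5 -66.0 pump x -31.7
   0 48.3 [0.5591 0.1504] 0.702
   10 48.3 [0.5591 0.1504] 0.702
   20 48.3 [0.5591 0.1504] 0.702
   30 48.3 [0.5591 0.1504] 0.702
   40 48.3 [0.5591 0.1504] 0.702
   50 48.3 [0.5591 0.1504] 0.702
w5 barbs 1.3 -66.4 pump x -32.5
   0 1.5 [0.5593 0.1494] 0.871
   10 1.5 [0.5593 0.1494] 0.871
   20 1.5 [0.5593 0.1494] 0.871
   30 1.5 [0.5593 0.1494] 0.871
   40 1.5 [0.5593 0.1494] 0.871
   50 1.5 [0.5593 0.1494] 0.871
```

View pics/w5b.png

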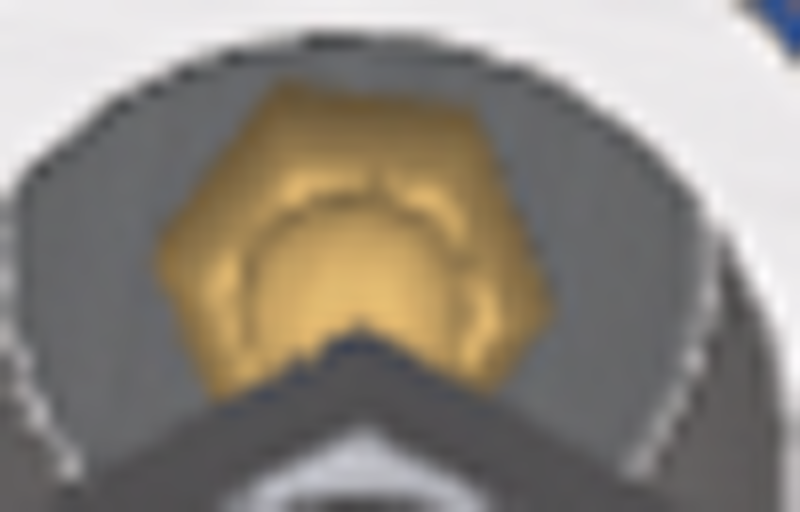

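The nut corner has gone from 48° to 1.5° (mod 60), about 47° of turn. That puts it 0–5° short of the stop, with some wind-up in the grip. That margin is too thin, so I'll go back on and tighten again while watching the torque.

```bash
python3 -m creep '[[[0,0,0,0.01,0,0,-7],[0,0,0,0.03,0,0,-14],[0,0,0,0.05,0,0,-21],[0,0,0,0.07,0,0,-21],[0,0,0,0.09,0,0,-21],[0,0,0,0.105,0,0,-21],[0,0,0,0.115,0,0,-21],[0,0,0,0.12,0,0,-21],[0,0,0,0.125,0,0,-21],[0,0,0,0.13,0,0,-21],[0,0,0,0.134,0,0,-21],[0,0,0,0.138,0,0,-21],[0,0,0,0.142,0,0,-21],[0,0,0,0.145,0,0,-21],[0,0,0,0.1475,0,0,-21],[0,0,0,0.1475,0,0,-21]]]' 120
python3 -c "
from h import *
s=arm.get_state();print(s['force'],s['wrist_torque'],s['ee_pos'],np.degrees(s['eef_rot'])[2])"
```

```text
clock: 16.9
ee_pos: [0.5578, 0.1485, 0.1579]
eef_rot: [3.141, 0.001, -0.0]
force: [-0.9, 0.3, -4.8]
grip_width: 0.199
grasp_force: 117.9
[-0.8763826   0.28061106 -4.80586537] [0.29783334 0.40700605 0.01260486] [0.55779817 0.14850243 0.15790311] -0.0069197421085238076
```

```bash
q(){ python3 -c "
from h import *
s=arm.get_state();print(s['wrist_torque'].round(3),np.degrees(s['eef_rot'])[2].round(1))"; }
python3 -m creep '[[[0,0,0,0,0,0,3],[0,0,0,0,0,0,6]]]' >/dev/null; q
python3 -m creep '[[[0,0,0,0,0,0,3],[0,0,0,0,0,0,6]]]' >/dev/null; q
python3 -m creep '[[[0,0,0,0,0,0,1.5],[0,0,0,0,0,0,3]]]' >/dev/null; q
python3 -m creep '[[[0,0,0,0,0,0,1.5],[0,0,0,0,0,0,3]]]' >/dev/null; q
```

```text
[0.411 0.964 0.067] -6.1
[0.645 1.14  0.028] -12.1
[0.776 1.358 0.268] -15.0
[1.024 1.606 0.29 ] -18.1
```

```bash
q(){ python3 -c "
from h import *
s=arm.get_state();print(s['force'].round(1),s['wrist_torque'].round(3),np.degrees(s['eef_rot'])[2].round(1))"; }
python3 -m creep '[[[0,0,0,0,0,0,1.5],[0,0,0,0,0,0,3]]]' >/dev/null; q
python3 -m creep '[[[0,0,0,0,0,0,1.5],[0,0,0,0,0,0,3]]]' >/dev/null; q
python3 -m creep '[[[0,0,0,0,0,0,1.5],[0,0,0,0,0,0,3]]]' >/dev/null; q
python3 -m creep '[[[0,0,0,0,0,0,1.5],[0,0,0,0,0,0,3]]]' >/dev/null; q
```

```text
[-4.2  2.1 -4.9] [1.056 1.573 0.425] -21.1
[-5.4  1.8 -4. ] [0.992 1.659 0.793] -24.0
[-2.2  2.2 -6.8] [0.82  0.616 0.946] -27.0
[-1.2  2.9 -6.8] [0.809 0.597 1.051] -30.1
```

```bash
q(){ python3 -c "
from h import *
s=arm.get_state();print(s['force'].round(1),s['wrist_torque'].round(3),np.degrees(s['eef_rot'])[2].round(1))"; }
python3 -m creep '[[[0,0,0,0,0,0,0],[0,0,0,0,0,0,0]]]' >/dev/null; q
python3 -m creep '[[[0,0,0,0,0,0,-1.5],[0,0,0,0,0,0,-3]]]' >/dev/null; q
python3 -m creep '[[[0,0,0,0,0,0,-1.5],[0,0,0,0,0,0,-3]]]' >/dev/null; q
python3 -m creep '[[[0,0,0,0,0,0,-1.5],[0,0,0,0,0,0,-3]]]' >/dev/null; q
python3 -m creep '[[[0,0,0,0,0,0,-1.5],[0,0,0,0,0,0,-3]]]' >/dev/null; q
```

```text
[-1.1  2.9 -8.6] [0.981 0.432 0.67 ] -30.0
[-0.9  3.1 -9.4] [ 1.108  0.264 -0.247] -26.9
[-0.8  3.9 -9.3] [ 1.17   0.142 -0.286] -23.9
[-0.8  3.4 -9.1] [ 1.215  0.12  -0.229] -20.9
[ 0.1  3.5 -9.8] [ 1.206  0.041 -0.236] -17.9
```

Reversing gives a steady −0.25 N m, so the nut is turning back with the key: the socket is wedged on its corners. I'll retighten, back off only to about zero torque, then lift straight up.

```bash
q(){ python3 -c "
from h import *
s=arm.get_state();print(s['force'].round(1),s['wrist_torque'].round(3),s['ee_pos'].round(4),np.degrees(s['eef_rot'])[2].round(1))"; }
python3 -m creep '[[[0,0,0,0,0,0,2],[0,0,0,0,0,0,4]]]' >/dev/null; q
python3 -m creep '[[[0,0,0,0,0,0,2],[0,0,0,0,0,0,4]]]' >/dev/null; q
python3 -m creep '[[[0,0,0,0,0,0,1.5],[0,0,0,0,0,0,3]]]' >/dev/null; q
python3 -m creep '[[[0,0,0,0,0,0,0.5],[0,0,0,0,0,0,1]]]' >/dev/null; q
python3 -m creep '[[[0,0,0,0,0,0,-0.5],[0,0,0,0,0,0,-1]]]' >/dev/null; q
```

```text
[-0.9  2.9 -9.3] [1.055 0.107 0.289] [0.558  0.1484 0.1583] -22.0
[ -0.1   2.8 -10.3] [1.059 0.042 0.298] [0.558  0.1485 0.1583] -26.0
[-0.5  2.5 -9.8] [1.073 0.086 0.584] [0.558  0.1484 0.1583] -29.0
[ -1.2   2.  -10.5] [1.042 0.172 0.93 ] [0.558  0.1485 0.1583] -30.0
[  0.2   2.8 -10.8] [1.124 0.142 0.306] [0.5581 0.1484 0.1583] -29.0
```

```bash
q(){ python3 -c "
from h import *
s=arm.get_state();print(s['force'].round(1),s['wrist_torque'].round(3),s['ee_pos'].round(4),np.degrees(s['eef_rot'])[2].round(1))"; }
python3 -m creep '[[[0,0,0,0,0,0,-0.4],[0,0,0,0,0,0,-0.4]]]' >/dev/null; q
python3 -m creep '[[[0,0,0,-0.002,0,0,0],[0,0,0,-0.004,0,0,0]]]' >/dev/null; q
python3 -m creep '[[[0,0,0,-0.003,0,0,0],[0,0,0,-0.006,0,0,0]]]' >/dev/null; q
```

```text
[ -0.    3.  -10.9] [1.129 0.133 0.237] [0.558  0.1484 0.1583] -28.6
[  9.8   6.5 -55.3] [ 1.925 -3.216  0.168] [0.5564 0.1483 0.1589] -28.6
[  7.    4.5 -33.3] [ 1.677 -2.478  0.041] [0.5566 0.1484 0.1645] -28.6
```

```bash
q(){ python3 -c "
from h import *
s=arm.get_state();print(s['force'].round(1),s['wrist_torque'].round(3),s['ee_pos'].round(4),np.degrees(s['eef_rot'])[2].round(1))"; }
python3 -m creep '[[[0,0,0,-0.001,0,0,0],[0,0,0,-0.002,0,0,0]]]' >/dev/null; q
python3 -m creep '[[[0,0,0,-0.002,0,0,0],[0,0,0,-0.004,0,0,0]]]' >/dev/null; q
python3 -m creep '[[[0,0,0,-0.003,0,0,0],[0,0,0,-0.006,0,0,0]]]' >/dev/null; q
python3 -m creep '[[[0,0,0,-0.004,0,0,0],[0,0,0,-0.008,0,0,0]]]' >/dev/null; q
```

```text
[ 0.2  0.  -3.6] [0.071 0.085 0.063] [0.5584 0.1478 0.1706] -28.7
[ 1.2  0.2 -4.2] [-0.007  0.026 -0.018] [0.5589 0.1476 0.1754] -28.7
[-1.  -0.5 -4.4] [-0.028  0.032  0.02 ] [0.5584 0.1481 0.181 ] -28.6
[-0.7  0.1 -3.8] [-0.009  0.013 -0.065] [0.5581 0.1484 0.1888] -28.6
```

Free. Next I'll lift clear and measure the nut and the key in hand.

```bash
python3 -m creep '[[[0,0,0,-0.012,0,0,0],[0,0,0,-0.03,0,0,0],[0,0,0,-0.05,0,0,0],[0,0,0,-0.075,0,0,0],[0,0,0,-0.1,0,0,0],[0,0,0,-0.116,0,0,0],[0,0,0,-0.116,0,0,0],[0,0,0,-0.116,0,0,0]]]'
cat > nut.py <<'E'
from h import *
from scipy.optimize import minimize
def nut(tag):
    a=load(tag);C=np.linalg.inv(a['view']);S=6
    hsv=cv2.cvtColor(cv2.resize(a['color'],None,fx=S,fy=S,interpolation=cv2.INTER_CUBIC),cv2.COLOR_RGB2HSV)
    m=(hsv[...,0]>8)&(hsv[...,0]<30)&(hsv[...,1]>90)
    q=a['view']@[.5585,.1495,.025,1];u0=int(a['cx']+a['fx']*q[0]/-q[2])-16;v0=int(a['cy']-a['fy']*q[1]/-q[2])-16
    n,lab,st,_=cv2.connectedComponentsWithStats(m[v0*S:(v0+32)*S,u0*S:(u0+32)*S].astype(np.uint8));i=1+np.argmax(st[1:,4])
    p=max(cv2.findContours((lab==i).astype(np.uint8),0,1)[0],key=len)[:,0];p=(p+.5)/S-.5+[u0,v0]
    D=np.c_[(p[:,0]-a['cx'])/a['fx'],-(p[:,1]-a['cy'])/a['fy'],-np.ones(len(p))]@C[:3,:3].T
    w=(C[:3,3]+D*((.025-C[2,3])/D[:,2])[:,None])[:,:2]
    def f(x):
        e=w-x[:2];th=np.arctan2(e[:,1],e[:,0])-x[2];th=(th+np.pi/6)%(np.pi/3)-np.pi/6
        return np.minimum(np.abs(np.hypot(*e.T)*np.cos(np.pi/6-np.abs(th))-.015),.003).sum()
    o=min((minimize(f,[.5585,.1495+dy,np.radians(t)],method='Nelder-Mead') for t in range(0,60,10) for dy in(0,.002)),key=lambda o:o.fun)
    print(tag,'nut corner',(np.degrees(o.x[2])%60).round(1),o.x[:2].round(4),o.fun/len(w)*1e3)
def hand(tag):
    a=load(tag);s=arm.get_state();P=cloud(a);c=a['color']
    A=R.from_euler('xyz',s['eef_rot']).as_matrix();L=(P-s['ee_pos'])@A
    m=(L[...,2]>.1)&(L[...,2]<.16)&(np.hypot(L[...,0],L[...,1])<.04);print('socket',L[m].min(0).round(4),L[m].max(0).round(4))
    m=(L[...,2]>.115)&m;print('socket low',L[m].min(0).round(4),L[m].max(0).round(4))
    hsv=cv2.cvtColor(c,cv2.COLOR_RGB2HSV)
    m=((hsv[...,0]<6)|(hsv[...,0]>174))&(hsv[...,1]>160)&(np.abs(L[...,2]+.036)<.01)&(np.hypot(L[...,0],L[...,1])<.06)
    q=L[m];k=q[:,0]<.04;print('bar',q.min(0).round(4),q.max(0).round(4),'tilt z(x)',np.polyfit(q[k,0],q[k,2],1).round(4),'yaw',np.polyfit(q[:,0],q[:,1],1).round(4))
E
python3 - <<'E'
from nut import *
hand('w3') if 0 else None
grab('wrist','w6');nut('w1');nut('w5');nut('w6');hand('w6')
go(.5698,-.1693,.306,-10)
E
```

```text
clock: 22.7
ee_pos: [0.558, 0.1484, 0.3043]
eef_rot: [-3.141, 0.0, -0.499]
force: [0.2, 0.3, -4.9]
grip_width: 0.196
grasp_force: 127.9
w1 nut corner 48.3 [0.5585 0.1505] 0.29756370406102334
w5 nut corner 1.5 [0.5593 0.1494] 0.8708597072557676
w6 nut corner 55.2 [0.5593 0.1493] 0.8035059689378101
socket [-0.0106 -0.0216  0.1001] [0.0247 0.0194 0.143 ]
socket low [-0.0101 -0.0216  0.115 ] [0.0247 0.0194 0.143 ]
bar [-0.0339 -0.01   -0.0397] [ 0.0463  0.0081 -0.0262] tilt z(x) [ 0.0011 -0.0372] yaw [-0.0019 -0.001 ]
go [ 0.1628  0.2731 -0.0023] [  0.03   0.05 -18.61] | now 22.75 [0.5577 0.1484 0.3036] [ 1.7996e+02  4.0000e-02 -2.8610e+01]
```

The nut corner now measures 55.2° against a predicted stop of 56°, so it is tight, and the key is still straight in the hand. Back to the holder.

```bash
python3 -m creep '[[[0,0.01,0.017,0,0,0,-2],[0,0.025,0.042,0,0,0,-5],[0,0.042,0.07,0,0,0,-8],[0,0.059,0.099,0,0,0,-11],[0,0.076,0.127,0,0,0,-14],[0,0.093,0.156,0,0,0,-17],[0,0.11,0.184,0,0,0,-18.6],[0,0.127,0.213,0,0,0,-18.6],[0,0.142,0.238,0,0,0,-18.6],[0,0.155,0.26,0,0,0,-18.6],[0,0.1625,0.273,0,0,0,-18.6],[0,0.1625,0.273,0,0,0,-18.6],[0,0.1625,0.273,0,0,0,-18.6],[0,0.1625,0.273,0,0,0,-18.6],[0,0.1625,0.273,0,0,0,-18.6]]]'
python3 - <<'E'
from nut import *
a=grab('wrist','w7');P=cloud(a);t=P.reshape(-1,3);t=t[(np.abs(t[:,2]-.05)<.003)&(np.hypot(t[:,0]-.57,t[:,1]+.167)<.06)]
print('holder',len(t),cv2.minEnclosingCircle((t[:,:2]*1000).astype(np.float32)))
go(.5698,-.169,.153,-10)
E
```

```text
clock: 24.25
ee_pos: [0.5702, -0.1677, 0.3041]
eef_rot: [-3.141, 0.0, -0.173]
force: [-0.5, -0.1, -4.0]
grip_width: 0.191
grasp_force: 127.6
holder 476 ((570.1593627929688, -166.22848510742188), 40.519195556640625)
go [-1.000e-04  1.200e-03  1.512e-01] [-0.02  0.02  0.08] | now 24.3 [ 0.5702 -0.1679  0.3042] [-1.7998e+02  2.0000e-02 -9.9200e+00]
```

```bash
python3 -m creep '[[[0,0,0,0.01,0,0,0],[0,0,0,0.03,0,0,0],[0,0,0,0.055,0,0,0],[0,0,0,0.08,0,0,0],[0,0,0,0.105,0,0,0],[0,0,0,0.125,0,0,0],[0,0,0,0.138,0,0,0],[0,0,0,0.144,0,0,0],[0,0,0,0.148,0,0,0],[0,0,0,0.15,0,0,0],[0,0,0,0.15,0,0,0],[0,0,0,0.15,0,0,0]]]'
python3 -m creep '[[[0,0,0,0.0008,0,0,0],[0,0,0,0.0015,0,0,0],[0,0,0,0.002,0,0,0],[0,0,0,0.002,0,0,0]]]'
```

```text
clock: 25.5
ee_pos: [0.5703, -0.1692, 0.155]
eef_rot: [-3.141, -0.001, -0.175]
force: [0.0, 0.1, -3.2]
grip_width: 0.19
grasp_force: 127.6
clock: 25.9
ee_pos: [0.5699, -0.169, 0.1523]
eef_rot: [3.142, 0.0, -0.175]
force: [-0.4, 0.2, -3.7]
grip_width: 0.19
grasp_force: 127.6
```

```bash
python3 -m creep '[[[0,0,0,0.0006,0,0,0],[0,0,0,0.0012,0,0,0],[0,0,0,0.0012,0,0,0]]]'
python3 -m creep '[[[0,0,0,0.0005,0,0,0],[0,0,0,0.001,0,0,0],[0,0,0,0.001,0,0,0]]]'
```

```text
clock: 26.2
ee_pos: [0.5703, -0.1692, 0.1518]
eef_rot: [-3.141, -0.001, -0.175]
force: [-1.2, 0.9, 4.3]
grip_width: 0.193
grasp_force: 128.8
clock: 26.5
ee_pos: [0.5706, -0.1694, 0.1517]
eef_rot: [-3.141, -0.002, -0.175]
force: [-2.9, 3.1, 13.6]
grip_width: 0.192
grasp_force: 130.3
```

The key is on the holder floor. I'll back off the push by 1 mm, open symmetrically and rise.

```bash
python3 -m creep '[[[0,0,0,-0.001,0,0,0],[0,0,0,-0.001,0,0,0],[25,0,0,-0.001,0,0,0],[30,0,0,-0.001,0,0,0],[40,0,0,-0.001,0,0,0],[60,0,0,-0.001,0,0,0],[80,0,0,-0.001,0,0,0],[100,0,0,-0.001,0,0,0],[100,0,0,-0.001,0,0,0],[100,0,0,-0.001,0,0,0]]]' 20
python3 -m creep '[[[100,0,0,-0.01,0,0,0],[100,0,0,-0.03,0,0,0],[100,0,0,-0.06,0,0,0],[100,0,0,-0.09,0,0,0],[100,0,0,-0.12,0,0,0],[100,0,0,-0.14,0,0,0],[100,0,0,-0.14,0,0,0],[100,0,0,-0.14,0,0,0],[100,0,0,-0.14,0,0,0]]]'
python3 - <<'E'
from nut import *
a=grab('wrist','w8');P=cloud(a);c=a['color'];hsv=cv2.cvtColor(c,cv2.COLOR_RGB2HSV)
m=((hsv[...,0]<6)|(hsv[...,0]>174))&(hsv[...,1]>160)&(np.abs(P[...,2]-.187)<.006)&(np.hypot(P[...,0]-.57,P[...,1]+.168)<.06)
q=P[m];print(len(q),np.median(q[:,2]),cv2.minAreaRect((q[:,:2]*1000).astype(np.float32)))
k=np.c_[q[:,:2]-q[:,:2].mean(0),np.ones(len(q))];print('slope',np.linalg.lstsq(k,q[:,2],rcond=None)[0].round(4))
E
```

```text
clock: 27.5
ee_pos: [0.57, -0.1691, 0.1511]
eef_rot: [3.142, 0.0, -0.175]
force: [-0.4, -0.1, -0.9]
grip_width: 1.0
grasp_force: 0.0
clock: 28.4
ee_pos: [0.5696, -0.1689, 0.2904]
eef_rot: [-3.142, 0.001, -0.175]
force: [-1.3, 0.2, -0.3]
grip_width: 0.997
grasp_force: 0.0
2053 0.18839324327059265 ((572.343994140625, -168.39234924316406), (16.886940002441406, 88.26787567138672), 80.54606628417969)
slope [-0.0133 -0.037   0.1881]
```

The key stands upright and released: bar top at 188 mm and within about 3 mm of the holder's centre, so I'm handing in.

```bash
python3 -c "
from workcell import arm
print(arm.close_job())"
```

```text
the job is handed in; nothing more can be done
None
```

I turned the nut to its stop (it measured within about 1° of it after I lifted the key off) and stood the red key back upright in its holder, released, and handed the job in at about 29 s; I kept clear of the bystanders but did not re-measure their positions, and no verdict came back.

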